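# Drop the spray cover onto the jig pin and hold it pressed

## Robot

A 6-joint arm with a two-finger parallel gripper is mounted at the origin on the work surface. World frame = base frame: x ahead of the robot, y to its left, z up, the work surface at z = 0. Lengths are in m, angles in rad, forces in N, time in s.
With the tool pointing down it reaches from about 0.275 to 0.75 m from the base axis. Payload 10.2 kg.
Tool frame: the origin (TCP) lies at the very end of the fingers, on their centre line; the grasp point (between the pads) lies 19 mm behind it; z points along the fingers, y is the direction in which the jaws open and shut (so a half turn about z gives the same grasp; the last joint's range is limited). The gripper opens to 88 mm and grips with 3 to 60 N. Pads are 18 mm wide; open, the fingers measure 123 mm over their backs; the gripper's body (75 mm by 187 mm) begins 45 mm behind the grasp point.
Start: joints at [0.973, 0.313, 1.498, -0, 1.331, -0.223], TCP at [0.192, 0.489, 0.239] pointing down, gripper open.
Joint ranges: [-2.94, 2.94], [-0.97, 2.17], [0.19, 2.56], [-1.23, 4.37], [0.02, 3.11], [-2.88, 2.88]. Speed limits (rad/s): [2.39, 2.39, 3.01, 3.14, 3.14, 3.14].

## Interface

Orientations are given as a unit quaternion [w, x, y, z].
In Python, from workcell import bot gives the robot as it stands.
- The arm moves only by the tool drive_tool, never from a script. Its argument "commands" is a list of rows, each an object with "xyz": the shift along the tool's x, y, z in cm, a list of three; "delta_rot": the turn, a rotation vector about the tool's x, y, z in rad, a list of three; "fingers": the closure, from 0 (fully open) to 1 (shut). A call has 1 to 5 rows; each row shifts and turns the commanded pose from where the row before left it, along the tool's axes as they then stand; what a row does not reach is not made up. A row lasts 1/12 s, in which the tool goes at most 41.7 mm and 7.16 degrees, less where a joint would pass 70% of its speed; a pose out of reach is approached as far as the arm can. A call with a gripper value outside its range is refused whole. The fingers move at their own pace and stop on an object; the grip force is fixed at half the most. Time passes only in rows, so rows that do not move let the fingers close. It gives the time, the measured TCP pose, the force and the opening at its end, in the units of the state.
- bot.sense(): the state, without advancing time (a new reading comes with each control period).
- bot.grab_frame(name): name is "scene" or "top"; returns (picture, depth): 480x640x3 uint8, blue, green, red; 480x640 float32, m along the optical axis (not along the pixel's ray), 0 where there is no reading.
- bot.camera_model(name): a dict with "mtx" (3x3 intrinsics, pixels), "R" (3x3) and "t" (3): a world point X has camera coordinates R X + t. Camera axes: x right, y down, z forward; pixel columns grow to the right and rows downward; lengths in m; the calibration is good to about 2 mm. A picture is of the moment at which its call begins. camera_model takes no time and is no camera call.
- bot.job_done(): hands the job in, once; it reports no verdict.
The state is a dict: "t": time; "joint_positions": joint angles; "qvel": joint speeds; "joint_efforts": joint torques, N m; "position": TCP position; "tcp_rot": TCP orientation; "force": force on the tool from outside, world axes, zero at the start; "wrist_torque": the same for the moment, N m; "gripper_width": finger opening in m.
Only numpy, scipy, OpenCV 4.12 (cv2) and the standard library are available. Lean on these libraries where they do the work, as an engineer would, in place of code of your own. Each camera call takes 0.05 s, during which the arm holds its last target.

## Task

Take the spray cover off its wooden rest by the handle, slide its edge in under the jig's keeper bar until the cover, square with the jig, drops over the hidden locating pin. Then press it fully down against the sprung bed and finish while still holding it pressed there; leave the other things on the table alone.

Things in the scene. Friction and masses are not known exactly. Their poses are not given: they have to be found in the camera images.
- cover: Spray cover, a loose aluminium plate 150 (x) x 90 (y) x 17 mm, 0.35 kg (20 percent either way), with a black handle block in the middle of its top, 50 (x) x 16 (y) mm, from 17 to 55 mm above the underside. Origin: centre of the underside; z up. The same after a half turn. Starts lying on the rest, underside 30 mm above the table, x within 35 degrees of straight ahead.
- cover_bore (a point): Mouth of the blind bore in the cover's underside, at the very centre under the handle (same point as the cover's origin): 12 mm diameter, 14 mm deep, its mouth slightly chamfered.
- jig: The jig, bolted to the table: dark steel base 200 (x) x 150 (y) x 30 mm, origin at the centre of its underside, z up, x within 25 degrees of straight away from the robot. A keeper bridge stands at its +x end; the -x end and sides are open. The sprung plywood bed, 140 x 90 mm, centred on the jig, has its top 48 mm above the table when up.
- keeper (a point): Centre of the underside of the jig's fixed keeper bar, 79 mm above the table: a flat steel bar across y, 18 mm wide (jig x = 55 to 73 mm), 8 mm thick, on two posts with inner faces at jig y = -60 and +60 mm. The cover's leading short edge slides in under it; it overhangs the cover when home, so the cover cannot be lowered on from straight above.
- pin_tip (a point): Top centre of the fixed upright brass locating pin, 10 mm diameter, standing through a slot in the bed; tip 55 mm above the table, 7 mm above the raised bed, last 3 mm tapered to 6 mm diameter. Set anywhere from x = -6 to +14, y = -8 to +8 mm in the jig's frame; out of sight once the cover is over it. The cover is home with its bore over the pin and its underside on the bed.
- bed (a joint): Travel of the sprung bed: 0 = up, 0.006 m = fully down on its stop, moving straight down. The spring gives 4.5 N at 0 and 13.5 N fully down (1.5 N per mm), more than the cover's own weight, so the cover goes down only when pushed by about 10 N beyond its weight.
- rest: Wooden rest for the cover, fixed: board 170 (x) x 120 (y) mm with two battens across, tops 30 mm above the table. Origin: centre of its underside.
- parts_bin: Red open plastic bin of white blanks, 100 x 130 x 45 mm, to be left alone. Origin: centre of the underside.
- paint_tin: Paint tin, 66 mm diameter, 75 mm high, to be left alone. Origin: centre of the underside.
- thinner_jar: White jar, 52 mm diameter, 60 mm high, to be left alone. Origin: centre of the underside.
There are look-alikes about, which are no part of the job. What is shaped like the cover but turquoise is not meant.

How it is judged:
By the outcome, as a careful person would: the job done as asked, in the order asked, and still so for the second after the job is handed in, while the arm keeps its last pose, push and grip.
It also fails if it takes over 42 s, if anything falls off the work surface, if the arm or the gripper's body presses on something with over 40 N, if the wrist force passes 120 N, or if a joint passes its speed limit or range.

## Working session

There is one attempt and no reset: what is moved stays moved. The work goes in short steps, Python scripts to look and compute and a tool call to move; the robot and the scene stay as the last step left them, time stands still between calls to the robot, and variables do not carry over. Pictures are saved under pics/ and viewed, and the job is handed in when it is done.

Besides the shell and the picture viewer there is one more tool, called after "Request:" in YAML: its name, and indented under it one key for each argument. drive_tool: Moves the arm, as the interface text tells. Its arguments: {"type":"object","properties":{"commands":{"type":"array"}},"required":["commands"]}

```bash
mkdir -p pics; ls
python3 - <<'E'
from workcell import bot
import cv2,numpy as np
s=bot.sense();print({k:np.round(v,4).tolist() for k,v in s.items()})
for n in("scene","top"):
    p,d=bot.grab_frame(n);cv2.imwrite(f"pics/{n}0.png",p);np.save(f"pics/{n}0.npy",d)
    print(n,{k:np.round(v,4).tolist() for k,v in bot.camera_model(n).items()})
E
```

```text
pics
{'t': 0.0, 'joint_positions': [0.9726, 0.3134, 1.4984, 0.0, 1.331, -0.2234], 'qvel': [0.0009, -0.0005, 0.0006, -0.001, 0.0011, 0.001], 'joint_efforts': [-0.0006, -40.2216, -25.2266, 0.0694, 0.0353, -0.0001], 'position': [0.1921, 0.4883, 0.2382], 'tcp_rot': [-0.0003, 0.1863, 0.9825, -0.0006], 'force': [-0.6457, 0.1356, -0.2731], 'wrist_torque': [-0.0029, 0.0021, 0.0252], 'gripper_width': 0.0883}
scene {'mtx': [[534.0498, 0.0, 321.8677], [0.0, 534.0498, 237.5901], [0.0, 0.0, 1.0]], 'R': [[-0.7456, 0.6664, 0.0026], [0.5455, 0.6126, -0.572], [-0.3827, -0.4251, -0.8203]], 't': [0.4313, -0.1626, 1.3475]}
top {'mtx': [[556.5914, 0.0, 319.3094], [0.0, 556.5914, 238.1262], [0.0, 0.0, 1.0]], 'R': [[0.0109, -0.9996, -0.0245], [-0.9817, -0.006, -0.1903], [0.1901, 0.0261, -0.9814]], 't': [-0.0757, 0.5234, 1.4063]}
```

View pics/top0.png

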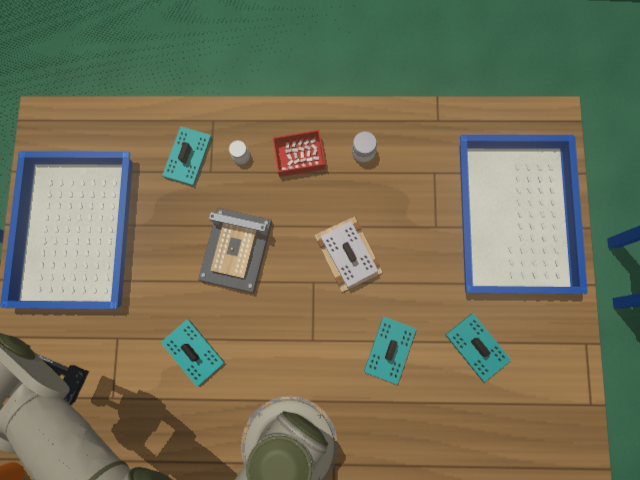

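View pics/scene0.png

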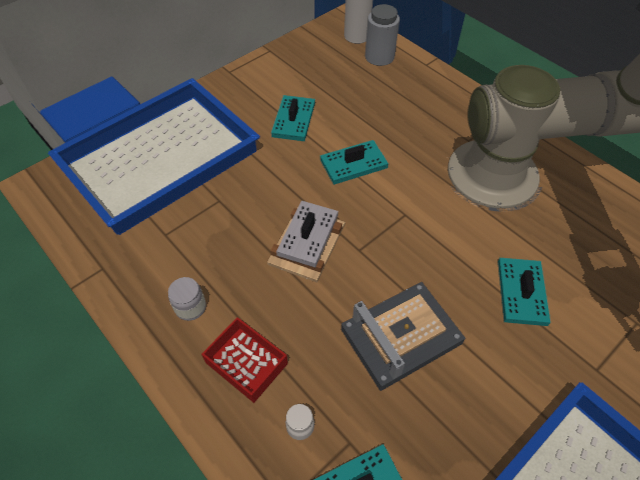

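The only aluminium-coloured plate lies on the wooden rest, at top (349,253) and scene (308,233). The turquoise look-alikes at top (187,156), (193,352), (391,350) and (478,347) are lying on the table and are not meant. I'll confirm this with enlarged crops.

Run:
```python
import cv2
t=cv2.imread("pics/top0.png");s=cv2.imread("pics/scene0.png")
def c(im,x,y,w,h,k,n): cv2.imwrite(n,cv2.resize(im[y:y+h,x:x+w],None,fx=k,fy=k,interpolation=cv2.INTER_CUBIC))
c(t,305,210,90,90,6,"pics/c1.png")
c(t,190,200,90,100,6,"pics/j1.png")
c(s,335,275,140,120,5,"pics/j2.png")
c(s,260,190,100,100,6,"pics/c2.png")
```

```text
(no output)
```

View pics/c1.png

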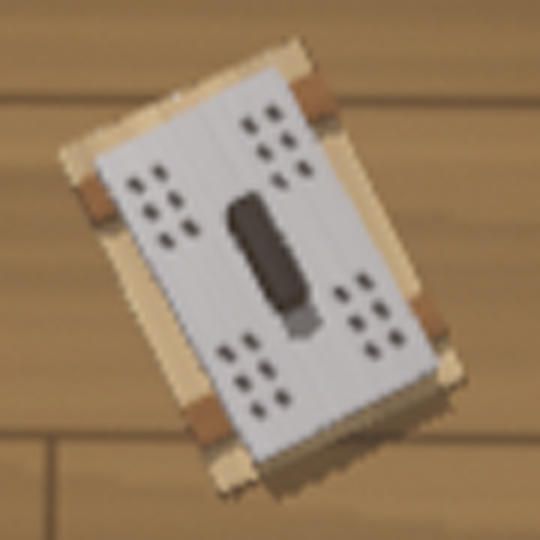

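View pics/j1.png

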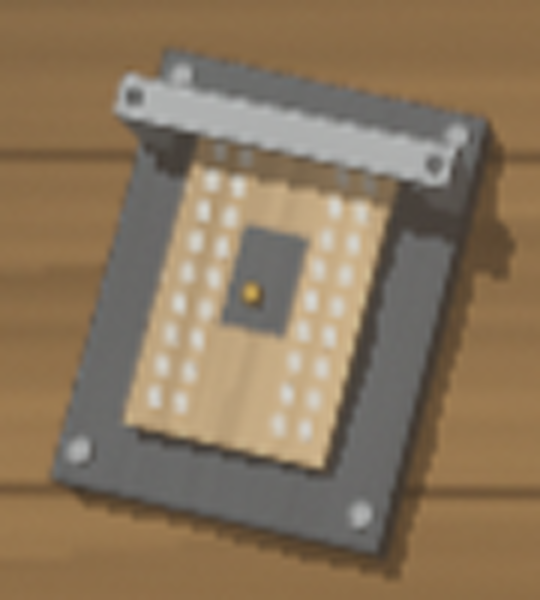

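View pics/j2.png

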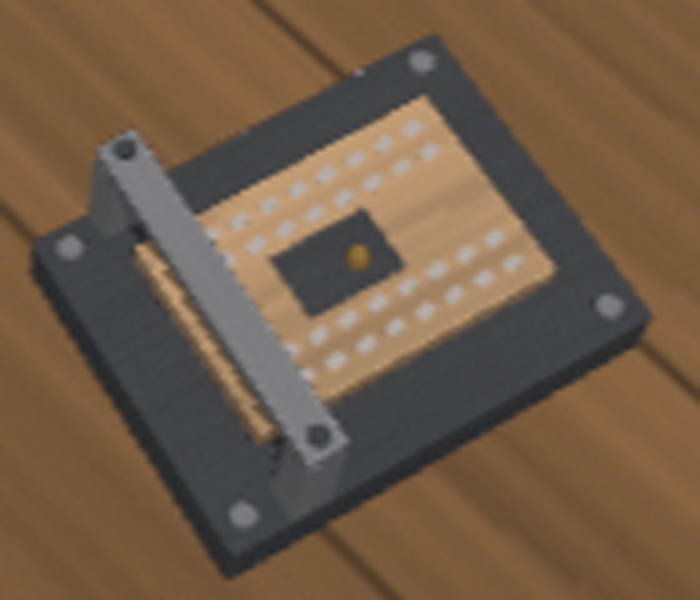

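View pics/c2.png

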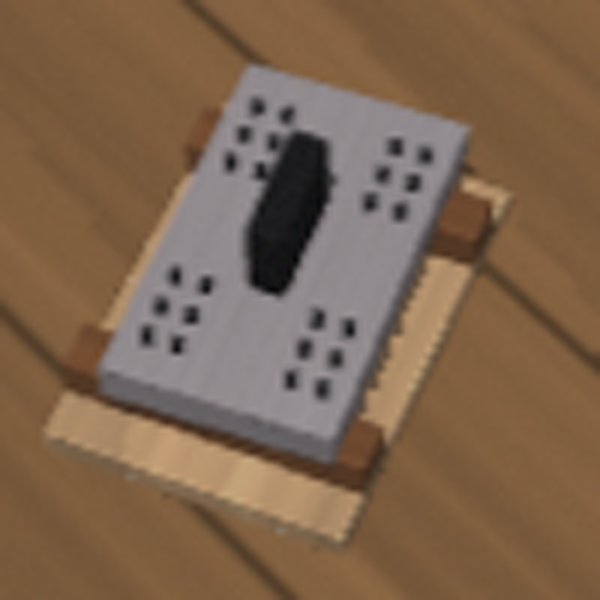

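The crops confirm the cover: an aluminium plate on the battened rest with a black handle. In the jig crops, the base corners, bed corners and brass pin (top crop (252,290), scene crop (359,252)) are clear. The keeper is at the far end. Next I fit the poses from both cameras.

```bash
cat > h.py <<'E'
import numpy as np, cv2
from workcell import bot
from scipy.optimize import least_squares
def ray(n,uv,z):
    c=bot.camera_model(n);K,R,t=map(np.array,(c["mtx"],c["R"],c["t"]))
    o=-R.T@t; d=R.T@np.linalg.inv(K)@np.array([uv[0],uv[1],1.]); return (o+d*(z-o[2])/d[2])
def proj(n,P):
    c=bot.camera_model(n);K,R,t=map(np.array,(c["mtx"],c["R"],c["t"]))
    q=(K@(R@np.array(P).T+t[:,None])); return (q[:2]/q[2]).T
def un(p,k,x0,y0): return ((p[0]+.5)/k-.5+x0,(p[1]+.5)/k-.5+y0)
def fit(obs,x0):  # obs: list (cam,uv,localxyz)
    def f(q):
        c,s=np.cos(q[2]),np.sin(q[2]);r=[]
        for n,uv,l in obs:
            w=[[q[0]+c*l[0]-s*l[1],q[1]+s*l[0]+c*l[1],l[2]]]
            r+=list((proj(n,w)[0]-uv))
        return r
    s=least_squares(f,x0); return s.x,np.array(f(s.x)).reshape(-1,2)
E
python3 - <<'E'
from h import *
c1=lambda p:un(p,6,305,210); j1=lambda p:un(p,6,190,200); j2=lambda p:un(p,5,335,275); c2=lambda p:un(p,6,260,190)
cov=[(75,45,.047),(75,-45,.047),(-75,-45,.047),(-75,45,.047)]
A=[("top",c1(p),l) for p,l in zip([(95,162),(278,68),(438,370),(260,465)],cov)]
# scene: near-left (103,372)= ?
B=[("scene",c2(p),l) for p,l in zip([(335,440),(103,374),(250,66),(470,128)],cov)]
B2=[("scene",c2(p),l) for p,l in zip([(103,374),(335,440),(470,128),(250,66)],cov)]
mm=lambda o:[(n,u,(l[0]/1000,l[1]/1000,l[2])) for n,u,l in o]
for nm,o in(("A",A),("B",B),("AB",A+B)):
    q,r=fit(mm(o),[.45,-.07,.45]);print("cover",nm,np.round(q,4),np.degrees(q[2]).round(2),np.round(r,1).tolist())
jb=[(100,75,.03),(100,-75,.03),(-100,-75,.03),(-100,75,.03)]
A=[("top",j1(p),l) for p,l in zip([(165,50),(490,118),(383,553),(55,480)],jb)]+[("top",j1((125,425)),(-70,45,.048)),("top",j1((325,470)),(-70,-45,.048))]
B=[("scene",j2(p),l) for p,l in zip([(228,555),(35,243),(435,38),(650,318)],[jb[0],jb[1],jb[2],jb[3]])]+[("scene",j2((426,97)),(-70,-45,.048)),("scene",j2((555,268)),(-70,45,.048))]
for nm,o in(("A",A),("B",B),("AB",A+B)):
    q,r=fit(mm(o),[.45,.15,-.25]);print("jig",nm,np.round(q,4),np.degrees(q[2]).round(2),np.round(r,1).tolist())
    for n,u in(("top",j1((252,288))),("scene",j2((359,250)))):
        P=ray(n,u,.055);c,s=np.cos(q[2]),np.sin(q[2]);d=P[:2]-q[:2]
        print(" pin",n,np.round(P,4),"local mm",np.round([(c*d[0]+s*d[1])*1e3,(-s*d[0]+c*d[1])*1e3],1))
print("rot",np.round(bot.sense()["tcp_rot"],4))
E
```

```text
cover A [ 0.4836 -0.1492  0.4904] 28.1 [[0.1, -0.0], [-0.1, 0.0], [0.6, -0.2], [-0.5, 0.1]]
cover B [ 0.4864 -0.149   0.5022] 28.78 [[0.3, 0.5], [-0.2, -0.3], [-0.2, -0.1], [0.1, -0.1]]
cover AB [ 0.4851 -0.1492  0.4967] 28.46 [[-0.0, -0.4], [-0.3, -0.5], [0.7, -0.9], [-0.3, -0.4], [0.5, 0.1], [0.0, -0.9], [0.4, -0.4], [0.6, -0.3]]
jig A [ 0.4964  0.1524 -0.2071] -11.87 [[0.1, -0.3], [-0.0, -0.2], [0.1, 0.4], [-0.6, 0.3], [0.2, -0.1], [0.3, -0.2]]
 pin top [0.4964 0.1571 0.055 ] local mm [-1.   4.6]
 pin scene [0.4946 0.1548 0.055 ] local mm [-2.2  2. ]
jig B [ 0.4988  0.1521 -0.2221] -12.72 [[0.2, 0.7], [-1.4, -0.6], [0.1, -1.3], [1.0, 0.2], [-0.3, -0.3], [0.4, 0.8]]
 pin top [0.4964 0.1571 0.055 ] local mm [-3.4  4.3]
 pin scene [0.4946 0.1548 0.055 ] local mm [-4.6  1.8]
jig AB [ 0.4978  0.1521 -0.2165] -12.4 [[0.6, -1.0], [0.4, -0.4], [-0.2, 0.0], [-0.7, -0.5], [0.1, -0.8], [0.1, -0.7], [0.9, 0.6], [-1.1, -0.6], [0.1, -1.6], [1.3, -0.4], [-0.1, -0.6], [0.7, 0.3]]
 pin top [0.4964 0.1571 0.055 ] local mm [-2.4  4.5]
 pin scene [0.4946 0.1548 0.055 ] local mm [-3.7  1.9]
rot [-2.000e-04  1.863e-01  9.825e-01 -5.000e-04]
```

Cover at about (0.485, -0.149) with yaw 28.5°; jig yaw is about -12.1° and the pin about (0.4955, 0.156). These agree with the given sizes, since residuals are under 1.6 px. First I turn the tool +50° in yaw (-0.873 rad about tool z).

Request:
drive_tool:
  commands:
    - {"xyz":[0,0,0],"delta_rot":[0,0,-0.11],"fingers":0}
    - {"xyz":[0,0,0],"delta_rot":[0,0,-0.11],"fingers":0}
    - {"xyz":[0,0,0],"delta_rot":[0,0,-0.11],"fingers":0}
    - {"xyz":[0,0,0],"delta_rot":[0,0,-0.11],"fingers":0}
    - {"xyz":[0,0,0],"delta_rot":[0,0,-0.11],"fingers":0}

```text
t: 0.52
position: [0.1921, 0.4884, 0.2384]
tcp_rot: [-0.0, -0.09, 0.996, -0.0]
force: [0.6, 0.2, -0.3]
gripper_width: 0.0879
```

Request:
drive_tool:
  commands:
    - {"xyz":[0,0,0],"delta_rot":[0,0,-0.11],"fingers":0}
    - {"xyz":[0,0,0],"delta_rot":[0,0,-0.11],"fingers":0}
    - {"xyz":[0,0,0],"delta_rot":[0,0,-0.103],"fingers":0}

```text
t: 0.77
position: [0.1921, 0.4884, 0.2384]
tcp_rot: [-0.0, -0.249, 0.968, -0.0]
force: [0.5, -0.1, 0.0]
gripper_width: 0.088
```

```bash
cat >> h.py <<'E'
from scipy.spatial.transform import Rotation as Ro
def st():
    s=bot.sense();q=np.array(s["tcp_rot"]);R=Ro.from_quat([q[1],q[2],q[3],q[0]]).as_matrix();return s,np.array(s["position"]),R
def to(target,yaw=None):
    s,p,R=st();print("t",round(s["t"],2),"p",p.round(4),"yaw(tool x)",np.degrees(np.arctan2(R[1,0],R[0,0])).round(2),"toolz",R[:,2].round(4),"F",np.round(s["force"],2),"w",round(s["gripper_width"],4))
    d=R.T@(np.array(target)-p)*100;print("shift cm in tool",d.round(2))
    if yaw is not None:
        x=np.arctan2(R[1,0],R[0,0]);e=(np.radians(yaw)-x+np.pi)%(2*np.pi)-np.pi;print("tool rz",round(-e,4))
E
python3 -c "
from h import *
to([.485,-.149,.12],208.5)"
```

```text
t 0.77 p [0.1921 0.4884 0.2384] yaw(tool x) -151.14 toolz [-5.e-04 -7.e-04 -1.e+00] F [ 0.48 -0.15  0.03] w 0.088
shift cm in tool [  5.1  -69.96  11.87]
tool rz 0.0062
```

Request:
drive_tool:
  commands:
    - {"xyz":[0.25,-2.0,0],"delta_rot":[0,0,0],"fingers":0}
    - {"xyz":[0.25,-3.5,0],"delta_rot":[0,0,0],"fingers":0}
    - {"xyz":[0.25,-3.5,0],"delta_rot":[0,0,0],"fingers":0}
    - {"xyz":[0.25,-3.5,0],"delta_rot":[0,0,0],"fingers":0}
    - {"xyz":[0.25,-3.5,0],"delta_rot":[0,0,0],"fingers":0}

```text
t: 1.18
position: [0.2577, 0.3405, 0.2384]
tcp_rot: [-0.0, -0.247, 0.969, -0.0]
force: [1.1, 0.3, 0.3]
gripper_width: 0.0882
```

Request:
drive_tool:
  commands:
    - {"xyz":[0.25,-3.5,0],"delta_rot":[0,0,0],"fingers":0}
    - {"xyz":[0.25,-3.5,0],"delta_rot":[0,0,0],"fingers":0}
    - {"xyz":[0.25,-3.5,0],"delta_rot":[0,0,0],"fingers":0}
    - {"xyz":[0.25,-3.5,0],"delta_rot":[0,0,0],"fingers":0}
    - {"xyz":[0.25,-3.5,0],"delta_rot":[0,0,0],"fingers":0}

```text
t: 1.6
position: [0.3305, 0.1807, 0.2387]
tcp_rot: [0.0, -0.247, 0.969, 0.0]
force: [0.7, -0.2, 0.7]
gripper_width: 0.0881
```

Request:
drive_tool:
  commands:
    - {"xyz":[0.25,-3.5,0],"delta_rot":[0,0,0],"fingers":0}
    - {"xyz":[0.25,-3.5,0],"delta_rot":[0,0,0],"fingers":0}
    - {"xyz":[0.25,-3.5,0],"delta_rot":[0,0,0],"fingers":0}
    - {"xyz":[0.25,-3.5,0],"delta_rot":[0,0,0],"fingers":0}
    - {"xyz":[0.25,-3.5,0],"delta_rot":[0,0,0],"fingers":0}

```text
t: 2.02
position: [0.4032, 0.0208, 0.2386]
tcp_rot: [-0.0, -0.246, 0.969, 0.0]
force: [0.7, -0.1, 0.5]
gripper_width: 0.0882
```

Request:
drive_tool:
  commands:
    - {"xyz":[0.25,-3.5,0],"delta_rot":[0,0,0],"fingers":0}
    - {"xyz":[0.25,-3.5,0],"delta_rot":[0,0,0],"fingers":0}
    - {"xyz":[0.25,-3.5,0],"delta_rot":[0,0,0],"fingers":0}
    - {"xyz":[0.25,-3.5,0],"delta_rot":[0,0,0],"fingers":0}
    - {"xyz":[0.25,-3.5,0],"delta_rot":[0,0,0],"fingers":0}

```text
t: 2.43
position: [0.4759, -0.1388, 0.2385]
tcp_rot: [-0.0, -0.246, 0.969, 0.0]
force: [0.1, 1.0, 0.2]
gripper_width: 0.0879
```

```bash
python3 -c "
from h import *
to([.485,-.149,.12],208.5)"
```

```text
t 2.43 p [ 0.4759 -0.1388  0.2385] yaw(tool x) -151.48 toolz [-4.e-04  3.e-04 -1.e+00] F [0.15 0.98 0.21] w 0.0879
shift cm in tool [-0.32 -1.34 11.85]
tool rz 0.0004
```

Request:
drive_tool:
  commands:
    - {"xyz":[-0.15,-0.65,2.4],"delta_rot":[0,0,0],"fingers":0}
    - {"xyz":[-0.15,-0.65,2.4],"delta_rot":[0,0,0],"fingers":0}
    - {"xyz":[0,0,2.4],"delta_rot":[0,0,0],"fingers":0}
    - {"xyz":[0,0,2.4],"delta_rot":[0,0,0],"fingers":0}
    - {"xyz":[0,0,2.2],"delta_rot":[0,0,0],"fingers":0}

```text
t: 2.85
position: [0.484, -0.1469, 0.119]
tcp_rot: [-0.0, -0.246, 0.969, 0.0]
force: [-0.0, 0.7, 0.1]
gripper_width: 0.0879
```

Run:
```python
from h import *
to([.485,-.149,.05],208.5)
p,d=bot.grab_frame("scene");cv2.imwrite("pics/s1.png",cv2.resize(p[150:310,230:400],None,fx=4,fy=4,interpolation=cv2.INTER_CUBIC))
```

```text
t 2.85 p [ 0.484  -0.1469  0.119 ] yaw(tool x) -151.47 toolz [-1.1e-03  6.0e-04 -1.0e+00] F [-0.    0.72  0.06] w 0.0879
shift cm in tool [ 0.01 -0.23  6.9 ]
tool rz 0.0006
```

View pics/s1.png

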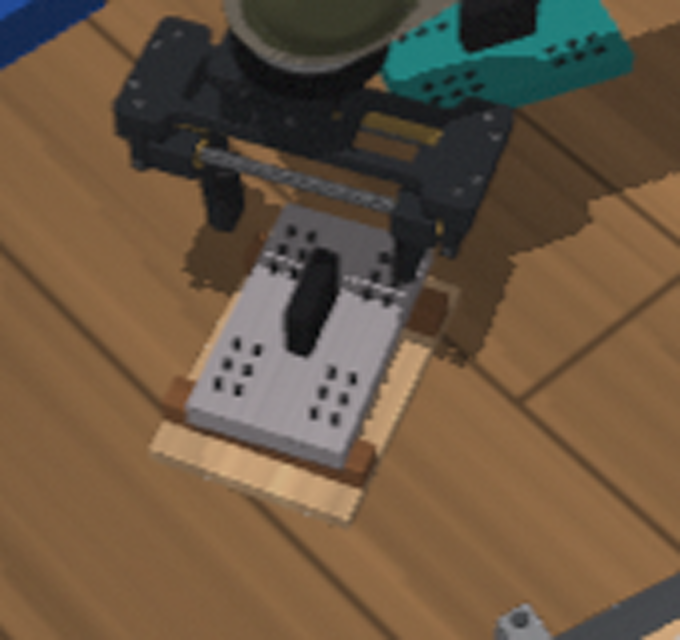

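The fingers straddle the black handle at crop (312,300), and the jaws line up across its short side. I descend 6.7 cm to TCP z ≈ 0.052, just clear of the plate top at 0.047.

Request:
drive_tool:
  commands:
    - {"xyz":[0,-0.2,1.8],"delta_rot":[0,0,0],"fingers":0}
    - {"xyz":[0,0,1.8],"delta_rot":[0,0,0],"fingers":0}
    - {"xyz":[0,0,1.8],"delta_rot":[0,0,0],"fingers":0}
    - {"xyz":[0,0,1.0],"delta_rot":[0,0,0],"fingers":0}
    - {"xyz":[0,0,0.3],"delta_rot":[0,0,0],"fingers":0}

```text
t: 3.32
position: [0.4849, -0.1485, 0.0527]
tcp_rot: [-0.001, -0.246, 0.969, 0.001]
force: [-0.0, 0.1, -0.2]
gripper_width: 0.0881
```

Request:
drive_tool:
  commands:
    - {"xyz":[0,0,0],"delta_rot":[0,0,0],"fingers":0.4}
    - {"xyz":[0,0,0],"delta_rot":[0,0,0],"fingers":0.7}
    - {"xyz":[0,0,0],"delta_rot":[0,0,0],"fingers":0.85}
    - {"xyz":[0,0,0],"delta_rot":[0,0,0],"fingers":1}
    - {"xyz":[0,0,0],"delta_rot":[0,0,0],"fingers":1}

```text
t: 3.73
position: [0.4857, -0.1489, 0.0543]
tcp_rot: [0.0, -0.247, 0.969, -0.0]
force: [-0.1, 0.2, 0.3]
gripper_width: 0.057
```

Request:
drive_tool:
  commands:
    - {"xyz":[0,0,0],"delta_rot":[0,0,0],"fingers":1}
    - {"xyz":[0,0,0],"delta_rot":[0,0,0],"fingers":1}
    - {"xyz":[0,0,0],"delta_rot":[0,0,0],"fingers":1}

```text
t: 3.98
position: [0.4854, -0.1488, 0.0538]
tcp_rot: [0.0, -0.247, 0.969, -0.0]
force: [-0.4, 0.3, -0.1]
gripper_width: 0.0369
```

```bash
python3 -c "
from h import *
to([.485,-.149,.14],208.5)"
```

```text
t 3.98 p [ 0.4854 -0.1488  0.0538] yaw(tool x) -151.45 toolz [ 1.e-04 -1.e-04 -1.e+00] F [-0.42  0.34 -0.11] w 0.0369
shift cm in tool [ 0.05  0.   -8.62]
tool rz 0.0008
```

Request:
drive_tool:
  commands:
    - {"xyz":[0,0,0.1],"delta_rot":[0,0,0],"fingers":1}
    - {"xyz":[0,0,0],"delta_rot":[0,0,0],"fingers":1}
    - {"xyz":[0,0,0],"delta_rot":[0,0,0],"fingers":1}
    - {"xyz":[0,0,0],"delta_rot":[0,0,0],"fingers":1}
    - {"xyz":[0,0,0],"delta_rot":[0,0,0],"fingers":1}

```text
t: 4.4
position: [0.4854, -0.1488, 0.0527]
tcp_rot: [0.0, -0.247, 0.969, -0.0]
force: [0.7, -0.0, -0.9]
gripper_width: 0.0162
```

Request:
drive_tool:
  commands:
    - {"xyz":[0,0,0],"delta_rot":[0,0,0],"fingers":1}
    - {"xyz":[0,0,0],"delta_rot":[0,0,0],"fingers":1}

```text
t: 4.57
position: [0.4854, -0.1488, 0.0526]
tcp_rot: [-0.0, -0.247, 0.969, 0.0]
force: [0.7, -1.2, -0.6]
gripper_width: 0.0156
```

Gripped: width 16 mm, so the cover's underside is at TCP − 22.6 mm. Lifting about 10 cm.

Request:
drive_tool:
  commands:
    - {"xyz":[0,0,-0.7],"delta_rot":[0,0,0],"fingers":1}
    - {"xyz":[0,0,-1.8],"delta_rot":[0,0,0],"fingers":1}
    - {"xyz":[0,0,-2.5],"delta_rot":[0,0,0],"fingers":1}
    - {"xyz":[0,0,-2.5],"delta_rot":[0,0,0],"fingers":1}
    - {"xyz":[0,0,-2.5],"delta_rot":[0,0,0],"fingers":1}

```text
t: 4.98
position: [0.485, -0.1485, 0.154]
tcp_rot: [-0.0, -0.247, 0.969, 0.0]
force: [0.8, -0.2, -3.1]
gripper_width: 0.0158
```

Request:
drive_tool:
  commands:
    - {"xyz":[0,0,0],"delta_rot":[0,0,0.1],"fingers":1}
    - {"xyz":[0,0,0],"delta_rot":[0,0,0.1],"fingers":1}
    - {"xyz":[0,0,0],"delta_rot":[0,0,0.1],"fingers":1}
    - {"xyz":[0,0,0],"delta_rot":[0,0,0.1],"fingers":1}
    - {"xyz":[0,0,0],"delta_rot":[0,0,0.1],"fingers":1}

```text
t: 5.4
position: [0.4851, -0.1486, 0.153]
tcp_rot: [-0.0, 0.003, 1.0, 0.0]
force: [0.2, 0.1, -2.6]
gripper_width: 0.0158
```

Request:
drive_tool:
  commands:
    - {"xyz":[0,0,0],"delta_rot":[0,0,0.1],"fingers":1}
    - {"xyz":[0,0,0],"delta_rot":[0,0,0.1],"fingers":1}
    - {"xyz":[0,0,0],"delta_rot":[0,0,0.009],"fingers":1}
    - {"xyz":[0,0,0],"delta_rot":[0,0,0],"fingers":1}

```text
t: 5.73
position: [0.4853, -0.1487, 0.1529]
tcp_rot: [-0.0, 0.104, 0.995, 0.0]
force: [0.4, 0.0, -3.2]
gripper_width: 0.0156
```

Run:
```python
from h import *
# pre-insert: pin - 130mm along jig x
a=np.radians(-12.1);pin=np.array([.4955,.156])
q=pin-.135*np.array([np.cos(a),np.sin(a)]);print(q)
to([q[0],q[1],.16],167.9)
```

```text
[0.36349926 0.18429851]
t 5.73 p [ 0.4853 -0.1487  0.1529] yaw(tool x) 168.05 toolz [-3.e-04  1.e-04 -1.e+00] F [ 0.36  0.02 -3.17] w 0.0156
shift cm in tool [18.8  30.06 -0.7 ]
tool rz 0.0027
```

Cover held (3.2 N weight). Moving to a point 135 mm short of the pin along the jig's -x side.

Request:
drive_tool:
  commands:
    - {"xyz":[1.0,1.6,0],"delta_rot":[0,0,0],"fingers":1}
    - {"xyz":[1.7,2.72,0],"delta_rot":[0,0,0],"fingers":1}
    - {"xyz":[1.7,2.72,0],"delta_rot":[0,0,0],"fingers":1}
    - {"xyz":[1.7,2.72,0],"delta_rot":[0,0,0],"fingers":1}
    - {"xyz":[1.7,2.72,0],"delta_rot":[0,0,0],"fingers":1}

```text
t: 6.15
position: [0.4344, -0.0092, 0.1528]
tcp_rot: [-0.0, 0.104, 0.995, 0.0]
force: [0.4, 0.0, -2.4]
gripper_width: 0.0159
```

Request:
drive_tool:
  commands:
    - {"xyz":[1.7,2.72,0],"delta_rot":[0,0,0],"fingers":1}
    - {"xyz":[1.7,2.72,0],"delta_rot":[0,0,0],"fingers":1}
    - {"xyz":[1.7,2.72,0],"delta_rot":[0,0,0],"fingers":1}
    - {"xyz":[1.7,2.72,0],"delta_rot":[0,0,0],"fingers":1}
    - {"xyz":[1.7,2.72,0],"delta_rot":[0,0,0],"fingers":1}

```text
t: 6.57
position: [0.3797, 0.1416, 0.153]
tcp_rot: [0.0, 0.104, 0.995, 0.0]
force: [0.5, 1.2, -2.3]
gripper_width: 0.0159
```

Request:
drive_tool:
  commands:
    - {"xyz":[1.7,2.72,0],"delta_rot":[0,0,0],"fingers":1}
    - {"xyz":[0.8,1.28,0],"delta_rot":[0,0,0],"fingers":1}
    - {"xyz":[0,0,0],"delta_rot":[0,0,0],"fingers":1}
    - {"xyz":[0,0,0],"delta_rot":[0,0,0],"fingers":1}

```text
t: 6.9
position: [0.3644, 0.1849, 0.1528]
tcp_rot: [0.0, 0.103, 0.995, -0.0]
force: [0.5, -0.4, -2.3]
gripper_width: 0.0157
```

Run:
```python
from h import *
to([.3635,.1843,.16],167.9)
for n in("scene","top"):
    p,d=bot.grab_frame(n);cv2.imwrite(f"pics/{n}2.png",p)
    x,y,w,h=(180,190,110,120) if n=="top" else (330,180,160,220)
    k=5 if n=="top" else 4
    x,y,w,h=(180,190,150,110) if n=="top" else (330,250,190,140)
    k=5 if n=="top" else 4
    cv2.imwrite(f"pics/{n}2c.png",cv2.resize(p[y:y+h,x:x+w],None,fx=k,fy=k,interpolation=cv2.INTER_CUBIC))
```

```text
t 6.9 p [0.3644 0.1849 0.1528] yaw(tool x) 168.15 toolz [ 2.e-04 -2.e-04 -1.e+00] F [ 0.54 -0.38 -2.34] w 0.0157
shift cm in tool [ 0.07 -0.07 -0.72]
tool rz 0.0043
```

View pics/top2.png

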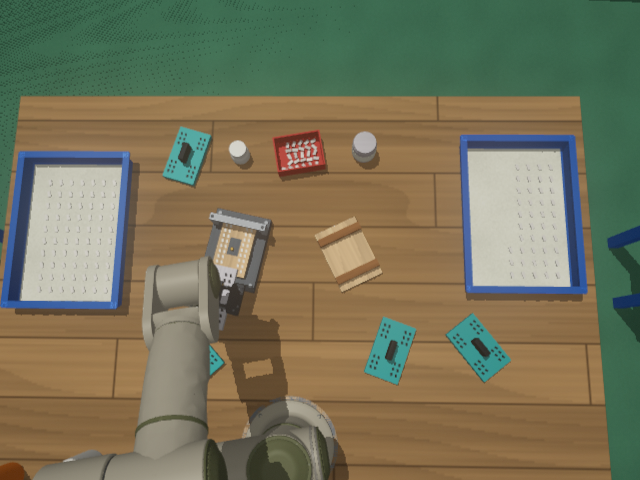

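View pics/scene2.png

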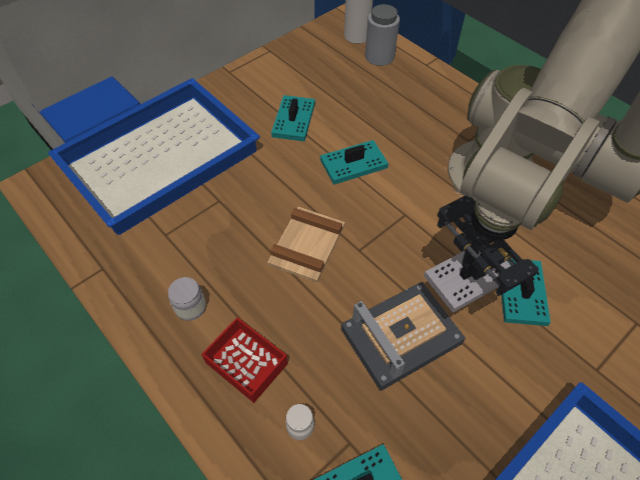

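The cover is held at scene (460,282) beside the jig with the pin still visible at about (405,326). Turquoise plate at (525,293) is below and clear. I zoom in to calibrate the cover against the TCP in this camera.

Run:
```python
import cv2
p=cv2.imread("pics/scene2.png")
cv2.imwrite("pics/s2a.png",cv2.resize(p[235:325,410:530],None,fx=6,fy=6,interpolation=cv2.INTER_CUBIC))
cv2.imwrite("pics/s2b.png",cv2.resize(p[280:390,335:470],None,fx=5,fy=5,interpolation=cv2.INTER_CUBIC))
p=cv2.imread("pics/top2.png")
cv2.imwrite("pics/t2a.png",cv2.resize(p[200:330,180:290],None,fx=4.5,fy=4.5,interpolation=cv2.INTER_CUBIC))
p=cv2.imread("pics/top0.png")
cv2.imwrite("pics/t0p.png",cv2.resize(p[230:265,215:255],None,fx=14,fy=14,interpolation=cv2.INTER_CUBIC))
p=cv2.imread("pics/scene0.png")
cv2.imwrite("pics/s0p.png",cv2.resize(p[305:345,380:430],None,fx=14,fy=14,interpolation=cv2.INTER_CUBIC))
```

```text
(no output)
```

View pics/s2a.png

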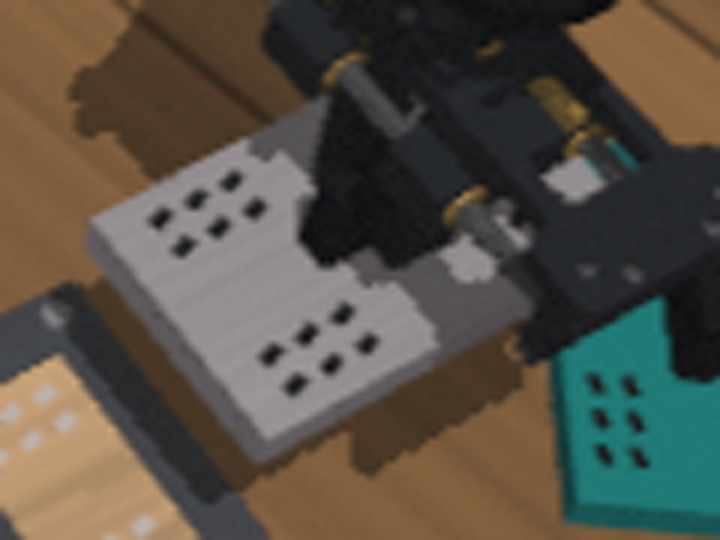

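View pics/t2a.png

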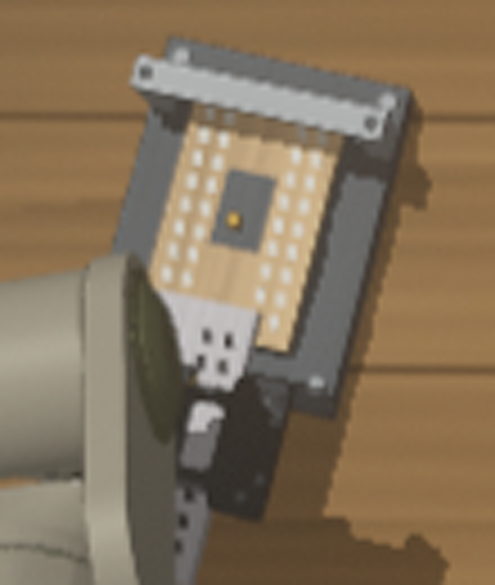

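View pics/t0p.png

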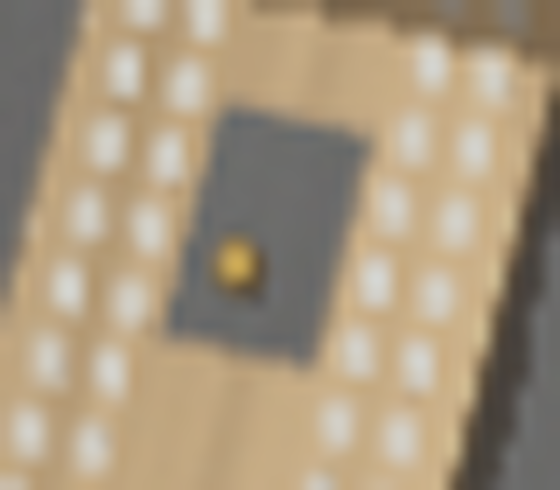

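View pics/s0p.png

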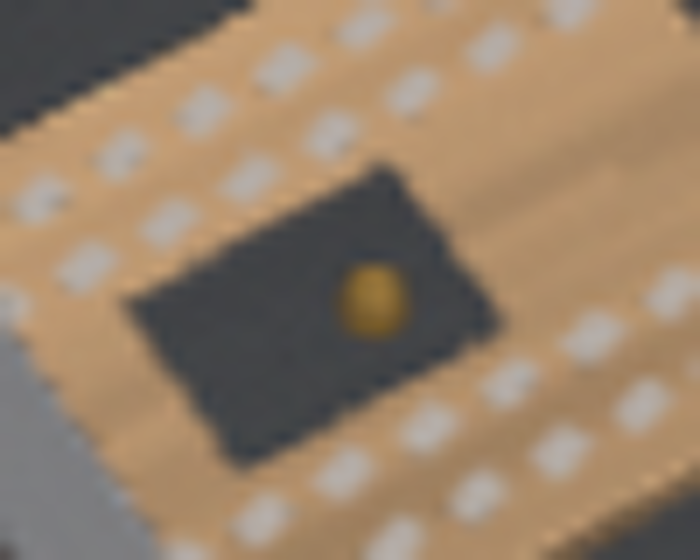

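Run:
```python
from h import *
s,p,R=st();a=np.radians(-11.85);X=np.array([np.cos(a),np.sin(a)]);Y=np.array([-X[1],X[0]])
g=lambda q:un(q,6,410,235)
for q,l in(((90,222),(.075,-.045)),((262,440),(.075,.045))):
    for z in (.1472,):
        W=ray("scene",g(q),z)[:2]; d=W-(p[:2]+l[0]*X+l[1]*Y);print("scene meas-pred world mm",(d*1e3).round(1),"local",(np.array([d@X,d@Y])*1e3).round(1))
C=[ray("scene",g(q),.1472)[:2] for q in((90,222),(262,440))];e=C[1]-C[0];print("len",np.linalg.norm(e)*1e3,"yaw",np.degrees(np.arctan2(e[1],e[0]))-90)
# top: front right corner of cover (local 75,-45)
W=ray("top",un((259,310),4.5,180,200),.1472)[:2];d=W-(p[:2]+.075*X-.045*Y);print("top d",(d*1e3).round(1),"local",(np.array([d@X,d@Y])*1e3).round(1))
for n,u in(("top",un((234,257),14,215,230)),("scene",un((374,281),14,380,305))): print("pin",n,ray(n,u,.055).round(4))
# initial cover vs TCP at grasp: cover A .4836,-.1492; B .4864 -.149 ; TCP .4854 -.1488
```

```text
scene meas-pred world mm [1.1 0.2] local [1.  0.4]
scene meas-pred world mm [ 1.2 -1.8] local [ 1.6 -1.5]
len 88.04689904564758 yaw -12.24494511932511
top d [-0.1 -0.4] local [ 0.  -0.4]
pin top [0.4956 0.1579 0.055 ]
pin scene [0.4949 0.1546 0.055 ]
```

Run:
```python
from h import *
for uv in((163,345),(186,321),(223,363),(204,385)): print(ray("top",uv,.017).round(3))
a=np.radians(-11.9);X=np.array([np.cos(a),np.sin(a)]);T=np.array([.495,.1567])
q=T-.08*X
to([q[0],q[1],.0811],168.1)
```

```text
[0.245 0.332 0.017]
[0.307 0.276 0.017]
[0.201 0.174 0.017]
[0.146 0.22  0.017]
t 7.0 p [0.3649 0.184  0.1528] yaw(tool x) 167.96 toolz [ 1.e-04 -3.e-04 -1.e+00] F [ 0.18 -0.46 -3.32] w 0.0157
shift cm in tool [-5.3   0.03  7.17]
tool rz -0.0025
```

Request:
drive_tool:
  commands:
    - {"xyz":[-1.8,0,0],"delta_rot":[0,0,0],"fingers":1}
    - {"xyz":[-1.8,0,1.0],"delta_rot":[0,0,0],"fingers":1}
    - {"xyz":[-1.7,0,1.5],"delta_rot":[0,0,0],"fingers":1}
    - {"xyz":[0,0,2.0],"delta_rot":[0,0,0],"fingers":1}
    - {"xyz":[0,0,1.5],"delta_rot":[0,0,0],"fingers":1}

```text
t: 7.42
position: [0.4172, 0.1721, 0.0914]
tcp_rot: [-0.0, 0.106, 0.994, -0.0]
force: [-0.8, 0.9, -3.2]
gripper_width: 0.016
```

Request:
drive_tool:
  commands:
    - {"xyz":[0,0,1.0],"delta_rot":[0,0,0],"fingers":1}
    - {"xyz":[0,0,0.2],"delta_rot":[0,0,0],"fingers":1}
    - {"xyz":[0,0,0],"delta_rot":[0,0,0],"fingers":1}
    - {"xyz":[0,0,0],"delta_rot":[0,0,0],"fingers":1}

```text
t: 7.75
position: [0.4169, 0.1731, 0.0813]
tcp_rot: [0.0, 0.106, 0.994, 0.0]
force: [-0.2, -0.4, -2.8]
gripper_width: 0.0155
```

Run:
```python
from h import *
a=np.radians(-11.9);X=np.array([np.cos(a),np.sin(a)]);T=np.array([.495,.1567])
q=T-.08*X
to([q[0],q[1],.0811],168.1)
p,d=bot.grab_frame("scene");cv2.imwrite("pics/scene3.png",p)
cv2.imwrite("pics/s3.png",cv2.resize(p[265:395,335:485],None,fx=5,fy=5,interpolation=cv2.INTER_CUBIC))
p,d=bot.grab_frame("top");cv2.imwrite("pics/top3.png",p)
cv2.imwrite("pics/t3.png",cv2.resize(p[200:300,190:290],None,fx=6,fy=6,interpolation=cv2.INTER_CUBIC))
to([q[0],q[1],.0811],168.1)
```

```text
t 7.75 p [0.4169 0.1731 0.0813] yaw(tool x) 167.89 toolz [ 9.e-04  1.e-04 -1.e+00] F [-0.18 -0.41 -2.78] w 0.0155
shift cm in tool [0.02 0.01 0.02]
tool rz -0.0037
t 7.85 p [0.4169 0.1734 0.0815] yaw(tool x) 167.91 toolz [ 1.5e-03  2.0e-04 -1.0e+00] F [-0.76  0.36 -2.35] w 0.0155
shift cm in tool [ 0.01 -0.02  0.04]
tool rz -0.0033
```

View pics/s3.png

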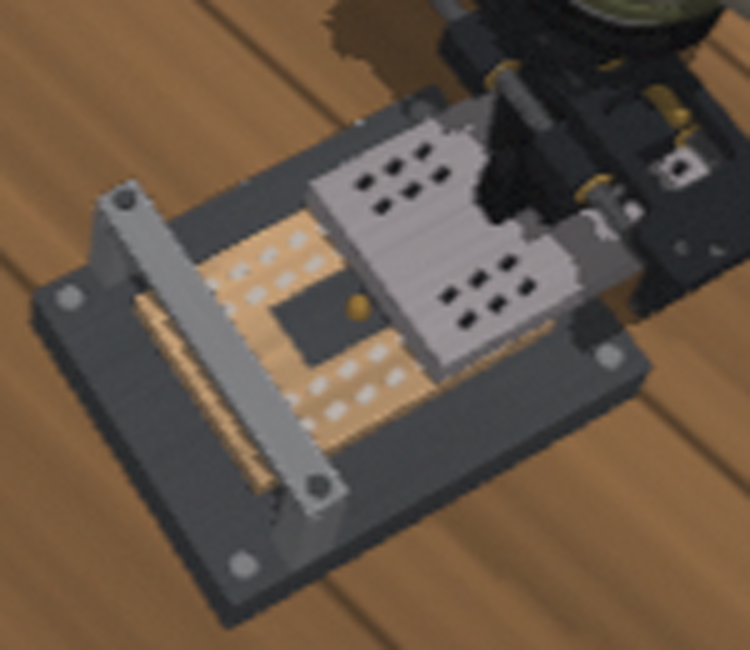

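View pics/t3.png

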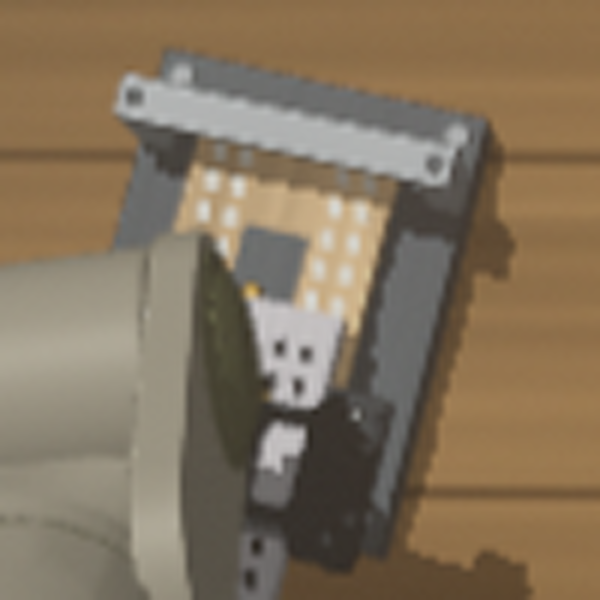

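The scene crop shows the leading corners at (310,185) and (440,367), with the pin tip at (359,300). In the top crop the front-right corner is at (346,322). I measure the pin relative to the cover in each camera, which cancels the camera bias.

Run:
```python
import cv2
p=cv2.imread("pics/scene3.png")
cv2.imwrite("pics/s3z.png",cv2.resize(p[295:345,390:455],None,fx=12,fy=12,interpolation=cv2.INTER_CUBIC))
p=cv2.imread("pics/top3.png")
cv2.imwrite("pics/t3z.png",cv2.resize(p[240:270,222:262],None,fx=16,fy=16,interpolation=cv2.INTER_CUBIC))
from h import *
a=np.radians(-12.05);X=np.array([np.cos(a),np.sin(a)]);Y=np.array([-X[1],X[0]])
g=lambda q:un(q,5,335,265)
c1,c2=ray("scene",g((310,185)),.0758)[:2],ray("scene",g((440,367)),.0758)[:2]
pn=ray("scene",(406.25,324.6),.055)[:2]
e=c2-c1;print("len",np.linalg.norm(e),"yaw",np.degrees(np.arctan2(e[1],e[0]))-90)
ctr=(c1+c2)/2-.075*X;print("scene ctr",ctr.round(4),"pin rel local mm",((pn-ctr)@X*1e3).round(1),((pn-ctr)@Y*1e3).round(1))
c=ray("top",un((346,322),6,190,200),.0758)[:2]-.075*X+.045*Y;pt=ray("top",(231.3,247.8),.055)[:2]
print("top ctr",c.round(4),"pin rel",((pt-c)@X*1e3).round(1),((pt-c)@Y*1e3).round(1))
```

```text
len 0.08841675486784037 yaw -12.735002237784386
scene ctr [0.4184 0.1717] pin rel local mm 78.3 -0.8
top ctr [0.4143 0.1719] pin rel 82.6 3.2
```

View pics/s3z.png

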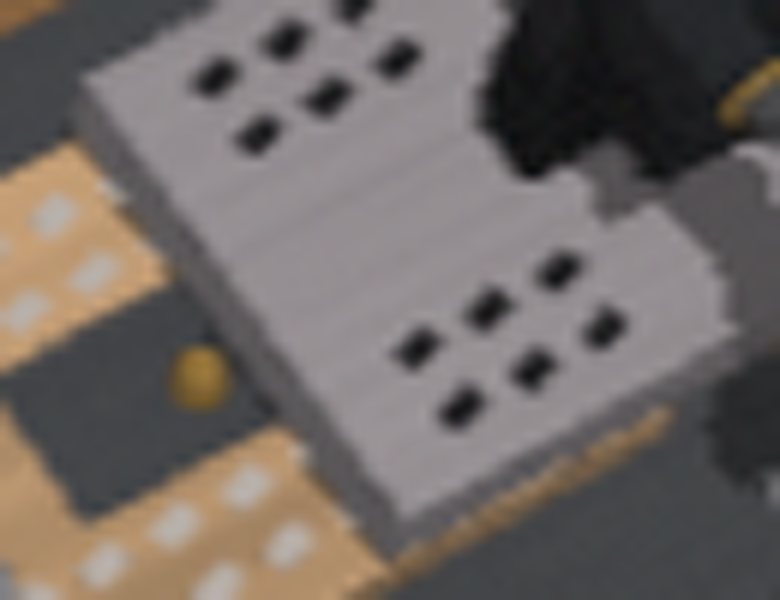

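View pics/t3z.png

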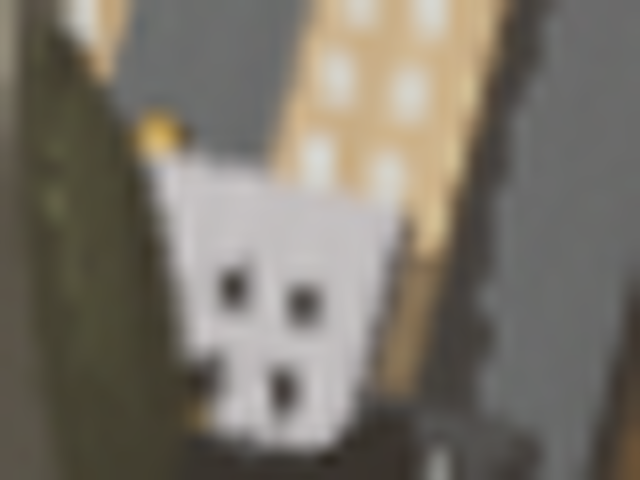

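The two cameras give the pin at (78.3, -0.8) and about (81.3, 1.9) mm ahead of the bore, so the mean is close to 80 mm straight ahead. The cover and jig yaw agree in the same camera. Sliding in under the keeper at underside ≈ 58.7 mm.

Request:
drive_tool:
  commands:
    - {"xyz":[-1.5,0,0],"delta_rot":[0,0,0],"fingers":1}
    - {"xyz":[-1.5,0,0],"delta_rot":[0,0,0],"fingers":1}
    - {"xyz":[-1.5,0,0],"delta_rot":[0,0,0],"fingers":1}
    - {"xyz":[0,0,0],"delta_rot":[0,0,0],"fingers":1}

```text
t: 8.18
position: [0.4628, 0.1636, 0.0816]
tcp_rot: [0.002, 0.106, 0.994, 0.0]
force: [-0.1, -0.1, -2.2]
gripper_width: 0.0156
```

Request:
drive_tool:
  commands:
    - {"xyz":[-1.0,0,0],"delta_rot":[0,0,0],"fingers":1}
    - {"xyz":[-1.0,0,0],"delta_rot":[0,0,0],"fingers":1}
    - {"xyz":[-1.0,0,0],"delta_rot":[0,0,0],"fingers":1}
    - {"xyz":[-0.5,0.03,0],"delta_rot":[0,0,0],"fingers":1}
    - {"xyz":[0,0,0],"delta_rot":[0,0,0],"fingers":1}

```text
t: 8.6
position: [0.4949, 0.1571, 0.081]
tcp_rot: [0.0, 0.105, 0.994, 0.0]
force: [0.1, -0.1, -2.9]
gripper_width: 0.0158
```

Run:
```python
from h import *
to([.495,.1567,.0811],168.1)
p,d=bot.grab_frame("scene");cv2.imwrite("pics/scene4.png",p)
cv2.imwrite("pics/s4.png",cv2.resize(p[265:395,335:485],None,fx=5,fy=5,interpolation=cv2.INTER_CUBIC))
p,d=bot.grab_frame("top");cv2.imwrite("pics/top4.png",p)
cv2.imwrite("pics/t4.png",cv2.resize(p[200:300,190:290],None,fx=6,fy=6,interpolation=cv2.INTER_CUBIC))
to([.495,.1567,.0811],168.1)
```

```text
t 8.6 p [0.4949 0.1571 0.081 ] yaw(tool x) 167.91 toolz [ 6.e-04  1.e-04 -1.e+00] F [ 0.06 -0.09 -2.92] w 0.0158
shift cm in tool [-0.02 -0.04 -0.01]
tool rz -0.0033
t 8.7 p [0.494  0.1573 0.0807] yaw(tool x) 167.93 toolz [-6.e-04 -0.e+00 -1.e+00] F [ 0.43 -0.21 -2.4 ] w 0.0156
shift cm in tool [-0.11 -0.04 -0.04]
tool rz -0.003
```

View pics/s4.png

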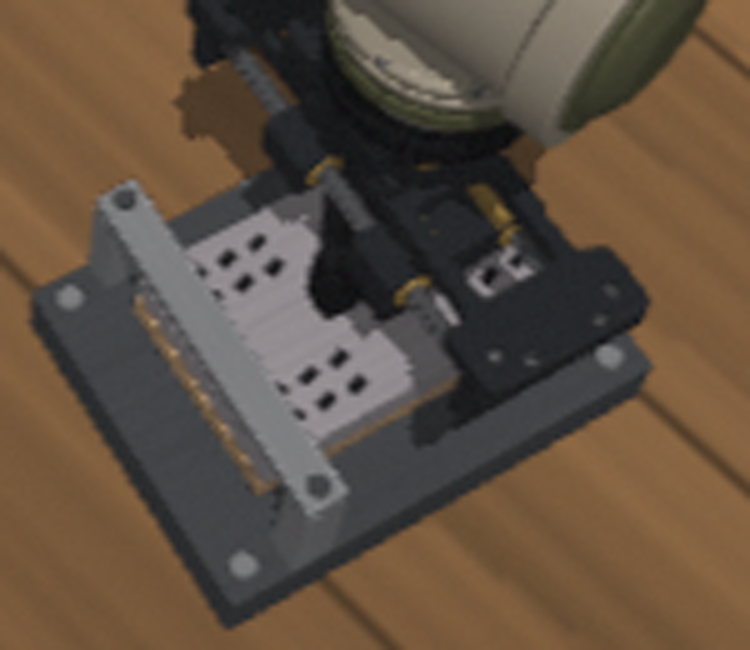

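View pics/t4.png

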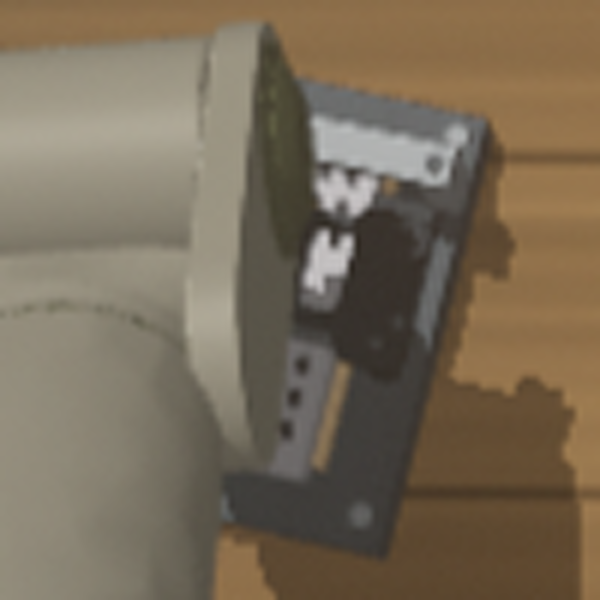

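The leading edge is under the keeper bar (scene crop around (200,390)), and the cover looks square with the bed. Lowering in small steps while watching force.

Request:
drive_tool:
  commands:
    - {"xyz":[0,0,0.15],"delta_rot":[0,0,0],"fingers":1}
    - {"xyz":[0,0,0.15],"delta_rot":[0,0,0],"fingers":1}
    - {"xyz":[0,0,0.1],"delta_rot":[0,0,0],"fingers":1}
    - {"xyz":[0,0,0],"delta_rot":[0,0,0],"fingers":1}

```text
t: 9.03
position: [0.4943, 0.1572, 0.0764]
tcp_rot: [-0.0, 0.105, 0.994, -0.0]
force: [0.8, 0.1, -1.9]
gripper_width: 0.0158
```

Request:
drive_tool:
  commands:
    - {"xyz":[0,0,0.1],"delta_rot":[0,0,0],"fingers":1}
    - {"xyz":[0,0,0],"delta_rot":[0,0,0],"fingers":1}

```text
t: 9.2
position: [0.4945, 0.1571, 0.0756]
tcp_rot: [-0.0, 0.105, 0.994, -0.0]
force: [-0.0, -0.9, -3.0]
gripper_width: 0.0159
```

Run:
```python
from h import *
to([.495,.1567,.0706],168.1);print(np.round(bot.sense()["wrist_torque"],3))
```

```text
t 9.2 p [0.4945 0.1571 0.0756] yaw(tool x) 167.92 toolz [-3.e-04 -0.e+00 -1.e+00] F [-0.04 -0.88 -2.99] w 0.0159
shift cm in tool [-0.06 -0.03  0.5 ]
tool rz -0.0031
[ 0.054 -0.029 -0.019]
```

The underside is now nominally 2 mm below the pin tip with no contact force, so the pin appears to be entering the bore. Continuing.

Request:
drive_tool:
  commands:
    - {"xyz":[0,0,0.1],"delta_rot":[0,0,0],"fingers":1}
    - {"xyz":[0,0,0],"delta_rot":[0,0,0],"fingers":1}

```text
t: 9.37
position: [0.4946, 0.1571, 0.0746]
tcp_rot: [-0.0, 0.105, 0.994, -0.0]
force: [-0.5, -0.1, -3.3]
gripper_width: 0.0154
```

Request:
drive_tool:
  commands:
    - {"xyz":[0,0,0.1],"delta_rot":[0,0,0],"fingers":1}
    - {"xyz":[0,0,0],"delta_rot":[0,0,0],"fingers":1}

```text
t: 9.53
position: [0.4945, 0.1571, 0.0736]
tcp_rot: [-0.0, 0.105, 0.994, -0.0]
force: [-0.7, 0.3, -2.9]
gripper_width: 0.0155
```

Request:
drive_tool:
  commands:
    - {"xyz":[0,0,0.1],"delta_rot":[0,0,0],"fingers":1}
    - {"xyz":[0,0,0],"delta_rot":[0,0,0],"fingers":1}

```text
t: 9.7
position: [0.4946, 0.1571, 0.0726]
tcp_rot: [-0.0, 0.105, 0.994, -0.0]
force: [-0.6, 0.4, -3.0]
gripper_width: 0.0157
```

Request:
drive_tool:
  commands:
    - {"xyz":[0,0,0.1],"delta_rot":[0,0,0],"fingers":1}
    - {"xyz":[0,0,0.1],"delta_rot":[0,0,0],"fingers":1}
    - {"xyz":[0,0,0],"delta_rot":[0,0,0],"fingers":1}

```text
t: 9.95
position: [0.4947, 0.1571, 0.0707]
tcp_rot: [-0.0, 0.105, 0.994, -0.0]
force: [-0.2, -1.5, -2.0]
gripper_width: 0.0159
```

Request:
drive_tool:
  commands:
    - {"xyz":[0,0,0.1],"delta_rot":[0,0,0],"fingers":1}
    - {"xyz":[0,0,0.1],"delta_rot":[0,0,0],"fingers":1}
    - {"xyz":[0,0,0],"delta_rot":[0,0,0],"fingers":1}

```text
t: 10.2
position: [0.4947, 0.1571, 0.0689]
tcp_rot: [0.0, 0.105, 0.994, 0.0]
force: [-1.4, -0.4, 2.5]
gripper_width: 0.0155
```

Run:
```python
from h import *
to([.495,.1567,.0646],168.1);print(np.round(bot.sense()["wrist_torque"],3))
p,d=bot.grab_frame("scene");cv2.imwrite("pics/s5.png",cv2.resize(p[265:395,335:485],None,fx=5,fy=5,interpolation=cv2.INTER_CUBIC))
```

```text
t 10.2 p [0.4947 0.1571 0.0689] yaw(tool x) 167.92 toolz [ 3.e-04 -0.e+00 -1.e+00] F [-1.41 -0.42  2.51] w 0.0155
shift cm in tool [-0.04 -0.04  0.43]
tool rz -0.0031
[-0.033  0.302  0.03 ]
```

View pics/s5.png

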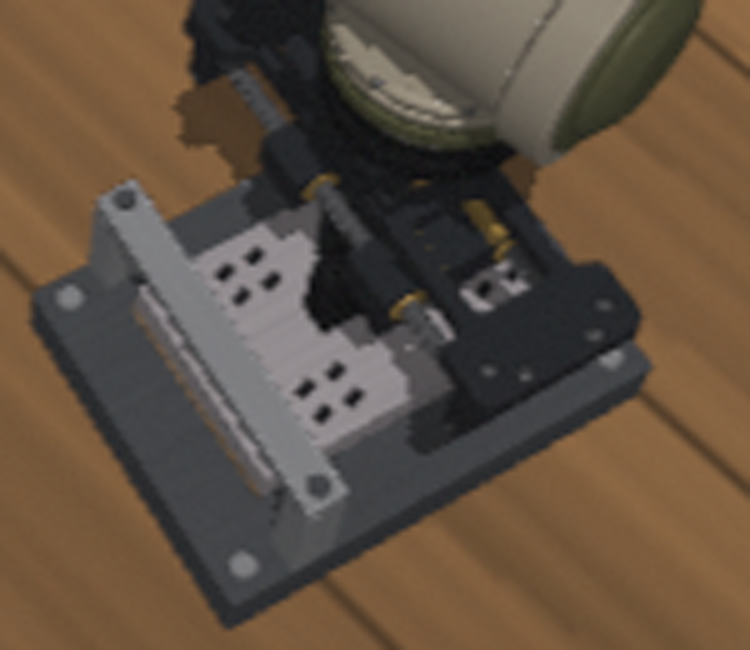

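The force went from -3 N (hanging weight) to +2.5 N at underside ≈ 46.3 mm, which matches the bed reached and about 1.5 mm down. The cover is over the pin and flat on the bed. Now pressing toward the stop (TCP ≈ 0.0646).

Request:
drive_tool:
  commands:
    - {"xyz":[0,0,0.1],"delta_rot":[0,0,0],"fingers":1}
    - {"xyz":[0,0,0.1],"delta_rot":[0,0,0],"fingers":1}
    - {"xyz":[0,0,0],"delta_rot":[0,0,0],"fingers":1}

```text
t: 10.5
position: [0.4947, 0.1571, 0.0669]
tcp_rot: [0.0, 0.105, 0.994, 0.0]
force: [-2.5, -0.4, 5.8]
gripper_width: 0.0157
```

Request:
drive_tool:
  commands:
    - {"xyz":[0,0,0.1],"delta_rot":[0,0,0],"fingers":1}
    - {"xyz":[0,0,0.1],"delta_rot":[0,0,0],"fingers":1}
    - {"xyz":[0,0,0],"delta_rot":[0,0,0],"fingers":1}

```text
t: 10.75
position: [0.4947, 0.1572, 0.0651]
tcp_rot: [0.0, 0.105, 0.994, 0.0]
force: [-4.1, -0.9, 9.1]
gripper_width: 0.0159
```

Request:
drive_tool:
  commands:
    - {"xyz":[0,0,0.05],"delta_rot":[0,0,0],"fingers":1}
    - {"xyz":[0,0,0],"delta_rot":[0,0,0],"fingers":1}

```text
t: 10.92
position: [0.4947, 0.1571, 0.0647]
tcp_rot: [0.0, 0.105, 0.994, 0.0]
force: [-4.9, -0.9, 9.6]
gripper_width: 0.0157
```

A lateral force of -4.9 N in x means the bore is rubbing on the pin. I ease 0.5 mm back toward -x and check again.

Request:
drive_tool:
  commands:
    - {"xyz":[0.05,0,0],"delta_rot":[0,0,0],"fingers":1}
    - {"xyz":[0,0,0],"delta_rot":[0,0,0],"fingers":1}

```text
t: 11.08
position: [0.4947, 0.1571, 0.0649]
tcp_rot: [0.001, 0.105, 0.994, 0.0]
force: [-1.2, -1.5, 8.5]
gripper_width: 0.0156
```

Request:
drive_tool:
  commands:
    - {"xyz":[0,0,0.05],"delta_rot":[0,0,0],"fingers":1}
    - {"xyz":[0,0,0],"delta_rot":[0,0,0],"fingers":1}

```text
t: 11.25
position: [0.4947, 0.1571, 0.0646]
tcp_rot: [0.001, 0.105, 0.994, 0.0]
force: [-2.4, -1.4, 10.6]
gripper_width: 0.0155
```

Request:
drive_tool:
  commands:
    - {"xyz":[0,0,0.05],"delta_rot":[0,0,0],"fingers":1}
    - {"xyz":[0,0,0],"delta_rot":[0,0,0],"fingers":1}

```text
t: 11.42
position: [0.4948, 0.1571, 0.0646]
tcp_rot: [0.001, 0.105, 0.994, -0.0]
force: [-6.4, -2.4, 15.7]
gripper_width: 0.0158
```

z now holds at 0.0646 while the force jumps, so the bed is on its stop. I relieve the side load once more and hold.

Request:
drive_tool:
  commands:
    - {"xyz":[0.05,0.02,0],"delta_rot":[0,0,0],"fingers":1}
    - {"xyz":[0,0,0],"delta_rot":[0,0,0],"fingers":1}

```text
t: 11.58
position: [0.4947, 0.1572, 0.0646]
tcp_rot: [0.001, 0.105, 0.994, -0.0]
force: [-2.4, -4.5, 14.3]
gripper_width: 0.0157
```

Request:
drive_tool:
  commands:
    - {"xyz":[0,0,0.03],"delta_rot":[0,0,0],"fingers":1}
    - {"xyz":[0,0,0],"delta_rot":[0,0,0],"fingers":1}
    - {"xyz":[0,0,0],"delta_rot":[0,0,0],"fingers":1}

```text
t: 11.83
position: [0.4948, 0.1572, 0.0646]
tcp_rot: [0.002, 0.105, 0.994, -0.0]
force: [-4.2, -3.5, 17.7]
gripper_width: 0.0157
```

Run:
```python
from h import *
to([.495,.1567,.0646],168.1);print(np.round(bot.sense()["wrist_torque"],3))
p,d=bot.grab_frame("scene");cv2.imwrite("pics/s6.png",cv2.resize(p[265:395,335:485],None,fx=5,fy=5,interpolation=cv2.INTER_CUBIC))
to([.495,.1567,.0646],168.1)
```

```text
t 11.83 p [0.4948 0.1572 0.0646] yaw(tool x) 167.93 toolz [ 3.e-03 -6.e-04 -1.e+00] F [-4.17 -3.53 17.69] w 0.0157
shift cm in tool [-0.03 -0.04 -0.  ]
tool rz -0.0029
[-0.616  0.741 -0.016]
t 11.88 p [0.4948 0.1572 0.0646] yaw(tool x) 167.93 toolz [ 3.e-03 -6.e-04 -1.e+00] F [-3.28 -3.65 17.64] w 0.0158
shift cm in tool [-0.03 -0.04 -0.  ]
tool rz -0.0029
```

View pics/s6.png

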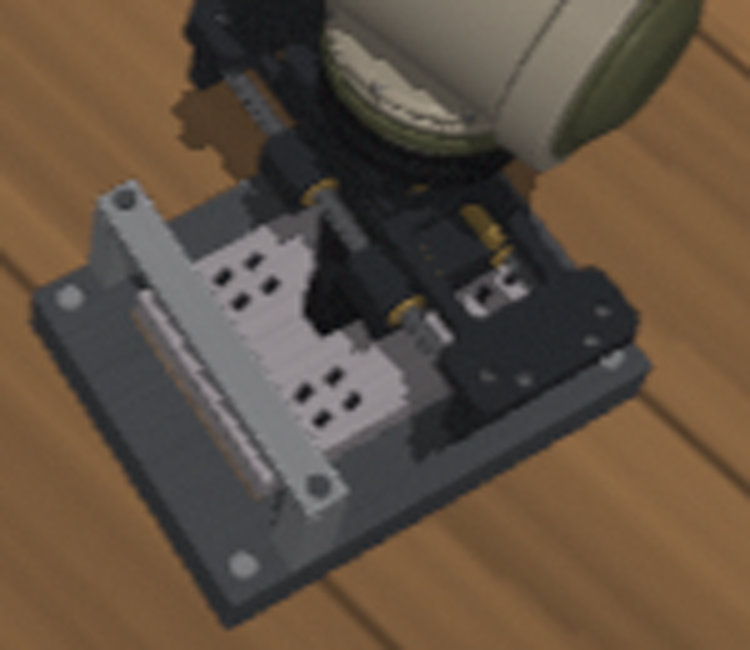

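The cover lies under the keeper, leading edge (sliver from (145,290) to (270,480)) parallel to the bar. It sits flat at z 0.0646 with a steady 17.7 N net downward push and the handle still gripped. Handing in.

```bash
python3 -c "
from workcell import bot
print(bot.job_done())
s=bot.sense();print(s['t'],s['position'],s['force'])"
```

```text
the job is handed in; nothing more can be done
None
the job is handed in; nothing more can be done
```

The cover is over the locating pin and pressed fully down on the sprung bed, and I handed the job in at about 11.9 s with the handle still gripped. I took the aluminium cover off its rest by the handle, slid it in under the keeper with its underside about 58.7 mm up, and lowered it over the pin.

**Pin and bed:** there was no contact force while the underside passed the 55 mm pin tip. The bed met it near 48 mm.

**Pressed down:** the last reading put the TCP at z 0.0646, which is the full 6 mm of bed travel. It then stopped moving while the force rose, to a steady 17.7 N net push; about 10 N is needed to hold the bed down.

**Squareness:** in the scene camera the cover and jig yaw agreed at about -12.7°. The top camera's jig yaw was about 1° different.

**Disagreements:**
- The two cameras placed the pin 3–4 mm apart. I used their mean, and the pin went in without contact.
- A side load of about 5 N against the pin remained at the end, even after I eased it twice.

The moves stayed clear of the other things on the table, though I did not take a last full picture to check them.

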